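# Dispense two pool tablets through a latched gate

### The arm

A 6-joint arm with a two-finger parallel gripper is mounted at the origin on the work surface. World frame = base frame: x ahead of the robot, y to its left, z up, the work surface at z = 0. Lengths are in mm, angles in rad, forces in N, time in s.
With the tool pointing down it reaches from about 300 to 775 mm from the base axis. Payload 14.6 kg.
Tool frame: the origin (TCP) lies between the finger pads; the fingertips stand 19 mm ahead of it and the grasp point (between the pads) is the TCP; z points along the fingers, y is the line along which they close (so a half turn about z gives the same grasp; the last joint's range is limited). The gripper opens to 94 mm and grips with 3 to 60 N. Pads are 16 mm wide; open, the fingers measure 119 mm over their backs; the gripper's body (75 mm by 177 mm) begins 78 mm behind the grasp point.
Start: joints at [1.283, 0.3, 1.521, -0, 1.321, -0.067], TCP at [120.454, 536.638, 224.446] pointing down, gripper open.
Joint ranges: [-3.03, 3.03], [-0.79, 2.21], [0.23, 2.52], [-1.04, 4.18], [0, 3.07], [-2.55, 2.55]. Speed limits (rad/s): [2.22, 2.22, 2.57, 3.14, 3.14, 3.14].

### API

Orientations are given as [roll, pitch, yaw] about the fixed x, y, z axes, in that order (R = Rz(yaw) Ry(pitch) Rx(roll)).
In Python, from cell import monitor, imaging, job, find_in, trace gives the robot as it stands. The module is installed in compiled form; this text tells all that it offers.
- The arm moves only by the tool arm_command, never from a script. Its argument "steps" is a list of rows, each a list of 5 numbers: the opening, from 0 (shut) to 1 (fully open), then the shift along the tool's x, y, z in mm, then the turn about the tool's z in degrees. In form: [[gripper, dx, dy, dz, turn], ...]. A call has 1 to 20 rows; each row is the pose to reach, as a shift and turn from the pose commanded when the call began, along the tool's axes at that moment; what a row does not reach only later rows make up. A row lasts 1/8 s, in which the tool goes at most 62.5 mm and 10.7 degrees, less where a joint would pass 70% of its speed; a pose out of reach is approached as far as the arm can. A call with a gripper value outside its range is refused whole. The fingers move at their own pace and stop on an object; "force" is the grip in N (left out, the last holds). Time passes only in rows, so rows that repeat a pose let the fingers close. It gives the time, the measured TCP pose, the force, the opening and the grip force at its end, in the units of the state.
- monitor.read_state(): the state, without advancing time (a new reading comes with each control period).
- imaging.camera(name): name is "scene" or "top"; returns a dict with "img" (384x512x3 uint8, red, green, blue), "mtx" (3x3 intrinsics, pixels), "view" (4x4, takes a point from world to camera coordinates). Camera axes: x right, y down, z forward; pixel columns grow to the right and rows downward; lengths in mm; the calibration is good to about 2 mm. A picture is of the moment at which its call begins. There is no depth.
- job.sign_off(): hands the job in; it is judged then, once.
Trained networks look in a picture, given as the dict that the camera call returned (one of the last four; its "shot" number tells which), for a name from the list of things; names that differ only in an ending like _2 or _b are one class to them, and where a whole thing is asked for, a point or a joint stands for the part that bears it (a point fixed in the world has none). Each returns a list of dicts, best first, with "p" (0 to 1); they miss things now and then, are a little off and sometimes report something else, mostly with a low value. They report only what shows in the picture. A call takes as long as a camera call. They do not tell look-alikes from the thing itself.
- find_in(picture, target): "rect" ([centre column, centre row, width, height] in pixels, round what is visible of it).
- trace(picture, target): "region" (384x512 bool, what is visible of it) and "rect" ([centre column, centre row, width, height] in pixels, round what is visible of it).
The state is a dict: "clock": time; "joints": joint angles; "qd": joint speeds; "effort": joint torques, N m; "eef_pos": TCP position; "eef_rot": TCP orientation; "wrist_force": force on the tool from outside, world axes, zero at the start; "moment": the same for the moment, N m; "finger_gap": finger opening in mm; "finger_force": force on a finger pad.
Only numpy, scipy, OpenCV 4.12 (cv2) and the standard library are available. Lean on these libraries where they do the work, as an engineer would, in place of code of your own. Each camera call takes 0.05 s, during which the arm holds its last target. There are 200 camera calls.

### The job

Dose two pool tablets: take the pin tool from its stand, hold down the recessed button in the slanted well on the dispenser's gate with the pin, and with the button held push the gate out just far enough that the two rearmost tablets drop into the basket below while the other two stay in their cells. Then put the pin tool back upright in its stand, fully down, and leave the other things on the bench where they are.

Things in the scene. Friction and masses are not known exactly. Their poses are not given: they have to be found in the camera images.
- hopper: Pool-tablet dispenser fixed to the bench: grey plastic housing 150 mm long (its x), 110 wide, 127 high. Origin: centre of its footprint, z up. Down its middle a row of four cells, open on top (33 mm square, centres at x = +54, +18, -18, -54 mm). Their floor is a sliding gate, top face 85 mm up. The gate's tongue, 44 mm wide, sticks out of the front wall (x = -75 mm) to x = -148 mm when shut.
- gate (a joint): How far the gate is out, in m: 0 shut, end stop at 0.110; grows as it moves in the dispenser's -x. About 1.5 N of friction; it stays where it is left. When shut it is latched (1 mm of play): it is free only while the release button is at least 3 mm down, and the button must be kept down for the first 16 mm of travel.
- well_mouth (a point): Centre of the mouth of the slanted well (white plastic boss, 29 mm square outside, bore 15 mm square) on the gate's tongue; moves with the gate. z points out along the bore, 35 degrees from vertical, leaning away from the housing (to the dispenser's -x); y is the dispenser's y. Gate shut: at (-120, 0, 116) mm in the dispenser's frame. The unpressed button's face is 26 mm down the bore.
- release (a joint): How far the round steel release button (14 mm across) at the bottom of the well is pressed, in m: 0 up, 0.008 fully down against a stop. It moves along the bore against a spring of 1.5 N at the start and 5.5 N fully down. A pin that is drawn level towards the outer wall of the slanted bore rises a little off the button, so press well down first.
- button_top (a point): Centre of the release button's face, moving with it; z axis out along the bore.
- pin_grip (a point): The pin tool, at the middle of its square wooden handle (18 by 18 mm, sides along its x and y, 90 mm long). Under the handle a steel collar, 26 mm across, 5 mm thick; below it a steel pin 6 mm thick, 55 mm long. z points from pin to handle. Collar underside 50 mm below this point, pin's tip 105 mm below. About 0.09 kg. It starts upright in its stand, pin in the hole.
- pin_tip (a point): The end of the pin tool's pin; same axes as pin_grip.
- stand_hole0 (a point): Mouth of the hole in the tool's stand, a fixed wooden block 66 mm square and 65 mm tall; this point is at the centre of its top face, 65 mm above the bench. The hole is round, 20 mm in diameter, goes through to the bench, and has a 3 mm chamfer. Stowed, the collar rests on the block's top, so that pin_grip is 50 mm above this point.
- basket_in (a point): Centre of the inner floor (4 mm above the bench) of the grey plastic dosing basket that stands loose under the dispenser: 155 mm long, 86 mm wide, 48 mm tall, walls 4 mm, its x along the dispenser's x, its centre about 25 mm towards the dispenser's +x from the dispenser's centre. It sticks out of the dispenser's rear.
- jar_c (a point): Bystander: white plastic jar with a grey cap, 64 mm across, 85 mm tall, loose; the point is half-way up.
- bottle_c (a point): Bystander: grey bottle, 68 mm across, 190 mm tall, loose; the point is half-way up.
- tape_c (a point): Bystander: cardboard ring (empty tape core), 100 mm across, 48 mm tall, loose; the point is half-way up.
- driver_grip (a point): Bystander: screwdriver lying on the bench, loose; the point is in its handle.
- brush_grip (a point): Bystander: brush lying on the bench, loose; the point is in its handle.
- coupling_c (a point): Bystander: grey stepped pipe coupling, 60 mm across, 60 mm tall, loose; the point is half-way up.
- tablet1_centre (a point): Centre of a white pool tablet, a disc 28 mm across and 16 mm tall, mass 19 g, lying flat on the gate in the dispenser's cell at x = +54 mm (the rearmost).
- tablet2_centre (a point): Centre of a white pool tablet, a disc 28 mm across and 16 mm tall, mass 19 g, lying flat on the gate in the dispenser's cell at x = +18 mm.
- tablet3_centre (a point): Centre of a white pool tablet, a disc 28 mm across and 16 mm tall, mass 19 g, lying flat on the gate in the dispenser's cell at x = -18 mm.
- tablet4_centre (a point): Centre of a white pool tablet, a disc 28 mm across and 16 mm tall, mass 19 g, lying flat on the gate in the dispenser's cell at x = -54 mm (the one nearest the tongue).
- gate_edge (a point): Middle of the rear edge of the 5 mm aluminium gate, on its top face; with the gate shut it is at x = +72, z = 85 mm in the dispenser's frame. The gate slides out in the dispenser's -x direction, so that this edge uncovers the cell at +54 first, then +18. A tablet drops once the edge has passed its middle: the first at about 20 mm of travel, the second at 50 to 60, the third at 86 to 96.
Mind the look-alikes: they are no part of the job. Of the things that look like the part that bears stand_hole0, the middle-sized one is meant.

How it is judged:
By the outcome, as a careful person would: the job done as asked, in the order asked, and still so for the second after the job is handed in, with the robot touching nothing.
It also fails if it takes over 58 s, if anything falls off the work surface, if the arm or the gripper's body presses on something with over 40 N, if the wrist force passes 120 N, or if a joint passes its speed limit or range.

## Working session

There is one attempt and no reset: what is moved stays moved. The work goes in short steps, Python scripts to look and compute and a tool call to move; the robot and the scene stay as the last step left them, time stands still between calls to the robot, and variables do not carry over. Pictures are saved under pics/ and viewed, at most 10 in all, crops included, and the job is handed in when it is done.

Besides the shell and the picture viewer there is one more tool, called after "Request:" as a command line: name --pt "numbers of a row" for each row, then --argument value for the rest. arm_command: Moves the arm, as the interface text tells. Its arguments: {"type":"object","properties":{"steps":{"type":"array","items":{"type":"array","items":{"type":"number"}}},"force":{"type":"number"}},"required":["steps"]}

```bash
mkdir -p pics
cat > h.py <<'E'
import numpy as np, cv2
from cell import monitor, imaging, job, find_in, trace
def proj(c,P):
    P=np.atleast_2d(P).astype(float); q=P@c["view"][:3,:3].T+c["view"][:3,3]; u=q@c["mtx"].T; return u[:,:2]/u[:,2:]
def atz(c,uv,z):
    R=c["view"][:3,:3];t=c["view"][:3,3];o=-R.T@t;d=R.T@np.linalg.inv(c["mtx"])@np.array([*uv,1.]);return o+d*(z-o[2])/d[2]
def save(c,n,box=None,s=1):
    im=c["img"][:,:,::-1]
    if box: im=im[box[1]:box[3],box[0]:box[2]]
    cv2.imwrite("pics/"+n,cv2.resize(im,None,fx=s,fy=s,interpolation=cv2.INTER_CUBIC))
E
python3 - <<'E'
from h import *
s=monitor.read_state();print(s)
for n in("scene","top"):
    c=imaging.camera(n);save(c,n+"0.png",None,1.5);print(n,c["mtx"].tolist(),(-c["view"][:3,:3].T@c["view"][:3,3]).round(),c["view"][:3,:3].round(3).tolist())
    for t in("hopper","well_mouth","pin_grip","stand_hole0","basket_in","tablet1_centre","button_top"):
        try:
            for r in find_in(c,t)[:4]: print(t,round(r["p"],2),np.round(r["rect"],1))
        except Exception as e: print(t,e)
E
```

```text
{'clock': 0.0, 'joints': array([ 1.28339582e+00,  3.00465770e-01,  1.52160321e+00, -2.77521948e-05,
        1.32070166e+00, -6.65736110e-02]), 'qd': array([ 0.00191315,  0.00052417, -0.00046922,  0.00015887, -0.00130517,
        0.00013502]), 'effort': array([-2.73032223e-03, -5.31816101e+01, -3.52727115e+01,  7.07295584e-02,
        2.43866391e-02, -7.31057071e-05]), 'eef_pos': array([120.39410692, 536.40401273, 223.87988183]), 'eef_rot': array([-3.14041548e+00, -5.15441445e-05,  2.92077261e+00]), 'wrist_force': array([-0.16594677,  0.68950754, -0.27398234]), 'moment': array([ 0.02602768,  0.02542791, -0.04610462]), 'finger_force': 0.0, 'finger_gap': 94.07641129126664}
scene [[350.0611137417531, 0.0, 257.3926272568119], [0.0, 350.0611137417531, 191.10665695358628], [0.0, 0.0, 1.0]] [1232.  222.  623.] [[-0.274, 0.962, 0.017], [0.576, 0.178, -0.798], [-0.771, -0.209, -0.602]]
hopper 0.9 [271.2 197.6  87.3  80. ]
hopper 0.2 [239.6 175.6  24.2  20.9]
well_mouth 0.81 [238.7 173.1  21.5  20.8]
pin_grip 0.67 [385.6 187.   15.   32.4]
stand_hole0 0.91 [390.6 178.2  38.5  45.7]
stand_hole0 0.9 [380.5 210.3  40.3  32.3]
stand_hole0 0.81 [376.8 242.8  23.5  32.1]
stand_hole0 0.18 [239.9 174.7  25.7  23.3]
basket_in 0.71 [313.5 214.7  18.6  37.4]
tablet1_centre 0.45 [150.3 221.3  25.6  25.7]
top [[348.5619839425592, 0.0, 255.84279278131714], [0.0, 348.5619839425592, 194.1974845440509], [0.0, 0.0, 1.0]] [ 343.   17. 1044.] [[-0.011, -0.999, -0.038], [-0.983, 0.018, -0.182], [0.182, 0.036, -0.983]]
hopper 0.88 [252.1 205.7  82.   57.3]
pin_grip 0.54 [147.6 222.7  21.4  15.4]
stand_hole0 0.97 [155.8 223.6  28.6  28.2]
stand_hole0 0.78 [143.8 274.9  43.7  39.6]
stand_hole0 0.69 [159.  187.5  17.4  21. ]
basket_in 0.54 [210.1 202.4   5.9  26.9]
```

View pics/scene0.png

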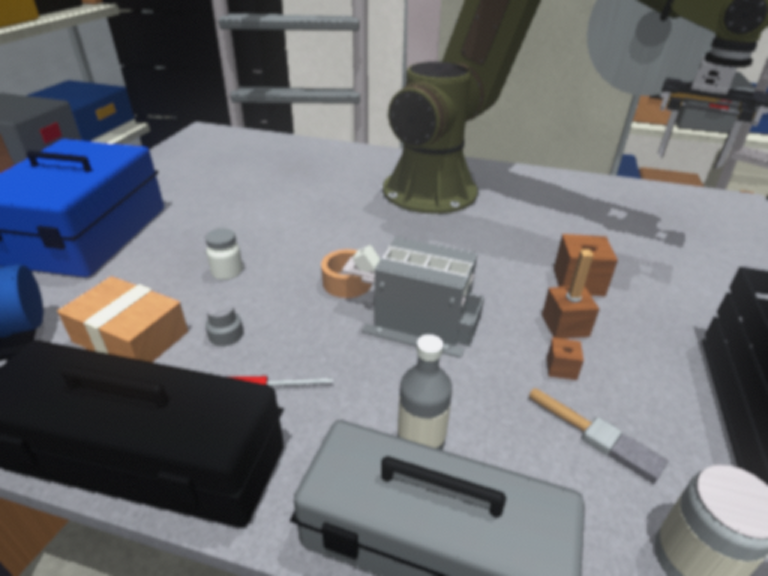

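View pics/top0.png

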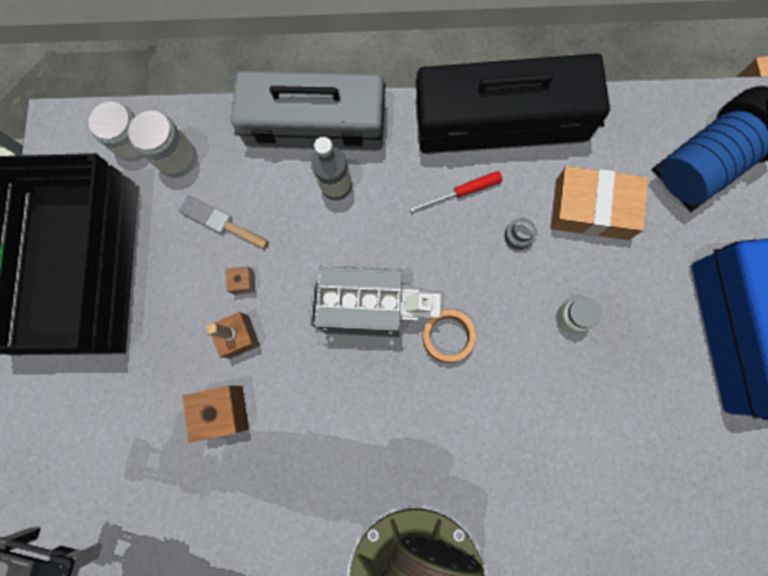

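The pictures show the dispenser lying along world y with its tongue and white boss on the −y side (scene ≈(240,173), top ≈(281,202)). The pin tool stands in the middle-sized block (scene (380,210), top (156,223)). I'll look closer and get masks.

Run:
```python
from h import *
ims=[]
for n,bs in(("scene",[(220,140,350,240),(345,140,415,260)]),("top",[(200,165,310,240),(120,170,180,300)])):
    c=imaging.camera(n)
    for b in bs: ims.append(cv2.resize(c["img"][b[1]:b[3],b[0]:b[2],::-1],(400,300) if 0 else None,fx=300/(b[3]-b[1]),fy=300/(b[3]-b[1]),interpolation=cv2.INTER_CUBIC))
    for t in("hopper","pin_grip","stand_hole0","well_mouth","gate_edge","tablet1_centre"):
        for i,r in enumerate(trace(c,t)[:3]):
            m=r["region"]; print(n,t,i,round(r["p"],2),np.round(r["rect"],1),m.sum(), cv2.convexHull(np.argwhere(m)[:,::-1].astype(np.int32)).shape if m.any() else 0)
            np.save(f"m_{n}_{t}_{i}.npy",m)
    np.savez(f"c_{n}.npz",**{k:c[k] for k in("mtx","view","img")})
w=max(ims[0].shape[1]+ims[1].shape[1],ims[2].shape[1]+ims[3].shape[1])
rows=[np.hstack([a,b]) for a,b in(ims[:2],ims[2:])]
rows=[np.pad(r,((0,0),(0,w-r.shape[1]),(0,0))) for r in rows]
cv2.imwrite("pics/crop.png",np.vstack(rows));print(np.vstack(rows).shape)
```

```text
scene hopper 0 0.55 [272.1 197.9  86.8  83.2] 4467 (22, 1, 2)
scene hopper 1 0.31 [314.  213.9  19.7  36.4] 409 (17, 1, 2)
scene pin_grip 0 0.38 [399.7 291.2  93.8  65.6] 1446 (20, 1, 2)
scene stand_hole0 0 0.96 [379.4 208.8  41.9  32.4] 944 (22, 1, 2)
scene stand_hole0 1 0.65 [377.3 242.2  23.2  35.4] 612 (20, 1, 2)
scene stand_hole0 2 0.57 [390.1 176.6  39.2  43.1] 1201 (20, 1, 2)
scene well_mouth 0 0.75 [239.7 174.8  21.5  15.1] 294 (16, 1, 2)
scene gate_edge 0 0.63 [240.1 175.8  21.4  23.2] 308 (14, 1, 2)
top hopper 0 0.56 [253.3 204.6  81.2  59.1] 2983 (16, 1, 2)
top pin_grip 0 0.51 [147.8 222.6  17.3  13. ] 130 (12, 1, 2)
top pin_grip 1 0.33 [384.3 211.1  31.   23.6] 540 (19, 1, 2)
top stand_hole0 0 0.84 [157.9 186.6  16.5  22.9] 315 (15, 1, 2)
top stand_hole0 1 0.81 [143.4 273.8  41.9  39.4] 1313 (17, 1, 2)
top stand_hole0 2 0.67 [155.7 223.8  30.   30.5] 607 (19, 1, 2)
top well_mouth 0 0.62 [280.1 202.5  22.2  15.4] 363 (12, 1, 2)
top gate_edge 0 0.7 [279.9 205.1  25.6  14.8] 390 (9, 1, 2)
top tablet1_centre 0 0.42 [219.1 199.2   5.7  10.8] 67 (10, 1, 2)
(600, 578, 3)
```

View pics/crop.png

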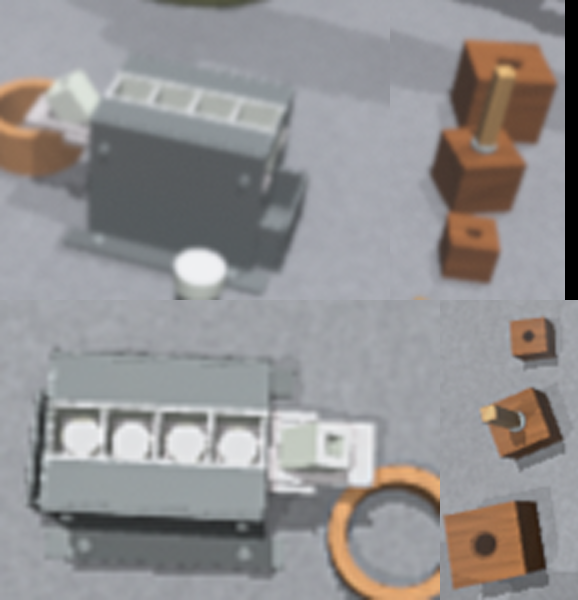

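```bash
cat > fit.py <<'E'
from h import *
from scipy.optimize import least_squares, minimize
C={n:dict(np.load(f"c_{n}.npz")) for n in("scene","top")}
def T(p,L): c,s=np.cos(p[2]),np.sin(p[2]); L=np.atleast_2d(L).astype(float); return np.c_[c*L[:,0]-s*L[:,1]+p[0],s*L[:,0]+c*L[:,1]+p[1],L[:,2]]
O=[("top",(x,0,101),uv) for x,uv in zip((54,18,-18,-54),((220.75,199.25),(232.75,200),(246.25,200.75),(259.5,201.5)))]
O+=[("top",(75,-55,127),(212.5,178.75)),("top",(-75,-55,127),(267,180)),("top",(-120,0,116),(283.75,201.25)),
("scene",(-75,-55,127),(250,181.7)),("scene",(75,-55,127),(312.7,187.3)),("scene",(75,55,127),(317.7,170)),("scene",(-75,55,127),(265,159))]
f=lambda p:np.concatenate([proj(C[n],T(p,l))[0]-uv for n,l,uv in O])
r=least_squares(f,[400,30,1.5],loss="soft_l1",x_scale=[10,10,.1]);print("hopper",r.x,np.degrees(r.x[2]));print(f(r.x).reshape(-1,2).round(1))
def iou(p,ms,w,h):
    L=[(a*w/2,b*w/2,z) for a in(-1,1) for b in(-1,1) for z in(0,h)];t=0
    for n,m in ms:
        P=proj(C[n],T(p,L)); a=np.zeros((384*4,512*4),np.uint8); cv2.fillConvexPoly(a,cv2.convexHull(((P+.5)*4).round().astype(np.int32)),1)
        a=cv2.resize(a.astype(np.float32),(512,384),interpolation=cv2.INTER_AREA); t+=np.minimum(a,m).sum()/np.maximum(a,m).sum()
    return -t
for wh,i,j in((66,0,2),):
    ms=[("scene",np.load(f"m_scene_stand_hole0_{i}.npy")),("top",np.load(f"m_top_stand_hole0_{j}.npy"))]
    g=atz(C["top"],(155.7,223.8),40)
    for sub in (ms,ms[:1],ms[1:]):
        b=min((minimize(iou,[g[0],g[1],y],args=(sub,66,65),method="Nelder-Mead",options=dict(initial_simplex=[[g[0],g[1],y],[g[0]+15,g[1],y],[g[0],g[1]+15,y],[g[0],g[1],y+.3]])) for y in(0,.4,.8,1.2)),key=lambda q:q.fun)
        print("stand",b.x,np.degrees(b.x[2])%90,b.fun/len(sub))
m=np.load("m_top_pin_grip_0.npy");cs=np.argwhere(m)[:,::-1]
print("handle top mask",cs.mean(0),cs.min(0),cs.max(0),[atz(C["top"],cs.mean(0),z).round(1) for z in(115,140)])
E
python3 fit.py
```

```text
hopper [501.41274811  96.36613498   1.5249988 ] 87.37599528470851
[[-0.8  0.7]
 [ 0.2  0.4]
 [-0.3 -0. ]
 [-0.4 -0.4]
 [-0.5 -0.5]
 [ 0.3 -0.4]
 [-0.3 -0.4]
 [-0.  -3.3]
 [-2.9  3.5]
 [ 0.7 -3.1]
 [-1.5 -2.5]]
stand [449.13250138 349.23188311   1.97475862] 23.145334665740805 -0.799870491027832
stand [4.52179402e+02 3.46627222e+02 3.33012264e-01] 19.080197259000943 -0.8518476486206055
stand [4.48655053e+02 3.50274948e+02 3.75656103e-01] 21.52350925724646 -0.7813298106193542
handle top mask [146.75384615 220.96153846] [138 216] [155 226] [array([447.4, 347. , 115. ]), array([444.6, 338.1, 140. ])]
```

Request:
arm_command --pt "0.6 -55 -17 0 9" --pt "0.6 -110 -34 0 18" --pt "0.6 -165 -51 0 27" --pt "0.6 -220 -68 0 36" --pt "0.6 -275 -85 0 45" --pt "0.6 -330 -102 0 54" --pt "0.6 -363 -111 0 56.3" --pt "0.6 -363 -111 0 56.3" --pt "0.6 -363 -111 0 56.3" --force 10

```text
clock: 2.62
eef_pos: [449.8, 349.1, 224.3]
eef_rot: [-3.141, -0.0, 1.939]
wrist_force: [0.1, 0.7, -0.3]
finger_gap: 56.4
finger_force: 0.0
```

Run:
```python
from h import *
s=monitor.read_state();print(s["clock"],s["eef_pos"],s["eef_rot"],s["finger_gap"])
ims=[]
for n,b in(("scene",(330,80,450,240)),("top",(90,150,210,310))):
    c=imaging.camera(n);im=cv2.resize(c["img"][b[1]:b[3],b[0]:b[2],::-1],None,fx=3.3,fy=3.3,interpolation=cv2.INTER_CUBIC)
    for P in([450.5,348.5,115],[450.5,348.5,65]):
        u=proj(c,P)[0];cv2.circle(im,tuple(((u-b[:2])*3.3).astype(int)),3,(0,0,255),-1)
    ims.append(im)
cv2.imwrite("pics/above.png",np.hstack(ims))
```

```text
2.625 [449.80486808 349.1340296  224.34099691] [-3.14126778e+00 -9.55365920e-05  1.93890426e+00] 56.39399326723707
```

View pics/above.png

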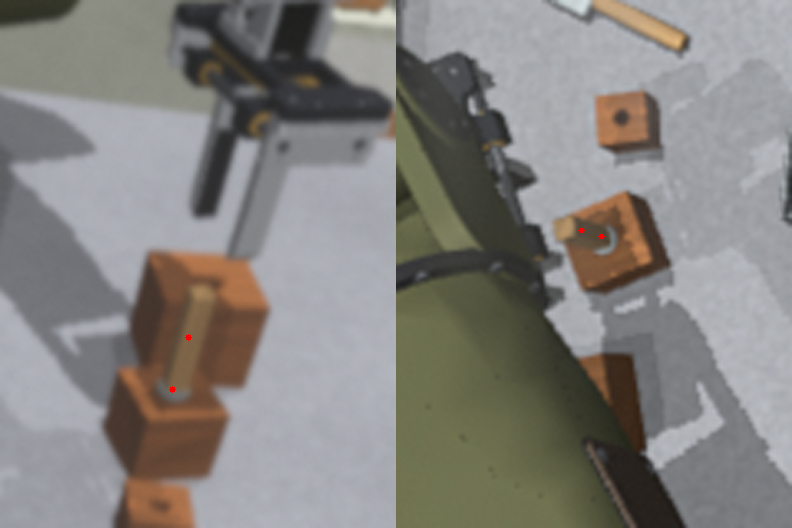

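The picture shows the handle under the open gripper. The predicted collar point (scene crop (172,389), top crop (601,237)) falls on the collar, about 3 mm to the left, so I shift −2 mm in tool x and descend.

Request:
arm_command --pt "0.6 -2 0 40 0" --pt "0.6 -2 0 80 0" --pt "0.6 -2 0 109 0" --pt "0.6 -2 0 109 0" --pt "0.1 -2 0 109 0" --pt "0 -2 0 109 0" --pt "0 -2 0 109 0" --pt "0 -2 0 109 0" --pt "0 -2 0 109 0" --force 10

```text
clock: 3.85
eef_pos: [451.2, 347.0, 115.8]
eef_rot: [3.141, -0.0, 1.938]
wrist_force: [-0.7, -0.9, 2.5]
finger_gap: 18.8
finger_force: 9.9
```

Request:
arm_command --pt "0 0 0 -22 0" --pt "0 0 0 -44 0" --pt "0 -5 0 -44 0" --pt "0 -12 0 -43 0" --pt "0 -20 0 -42 0" --pt "0 -28 0 -40 0" --pt "0 -36 0 -37 0" --pt "0 -44 0 -34 0" --pt "0 -52 0 -30 0" --pt "0 -60 0 -27 0" --pt "0 -63 0 -26 0" --pt "0 -63 0 -26 0" --force 8

```text
clock: 5.35
eef_pos: [473.7, 287.9, 141.3]
eef_rot: [-3.141, 0.0, 1.938]
wrist_force: [0.1, -0.5, -0.9]
finger_gap: 18.0
finger_force: 8.0
```

Run:
```python
from h import *
s=monitor.read_state();print(s["clock"],s["eef_pos"],s["wrist_force"])
ims=[]
for n,b in(("scene",(310,80,430,240)),("top",(90,150,210,310))):
    c=imaging.camera(n);im=cv2.resize(c["img"][b[1]:b[3],b[0]:b[2],::-1],None,fx=3.3,fy=3.3,interpolation=cv2.INTER_CUBIC)
    ims.append(im)
cv2.imwrite("pics/tilt.png",np.hstack(ims))
```

```text
5.35 [473.71097764 287.90073757 141.32689709] [ 0.09434998 -0.47612217 -0.93848557]
```

View pics/tilt.png

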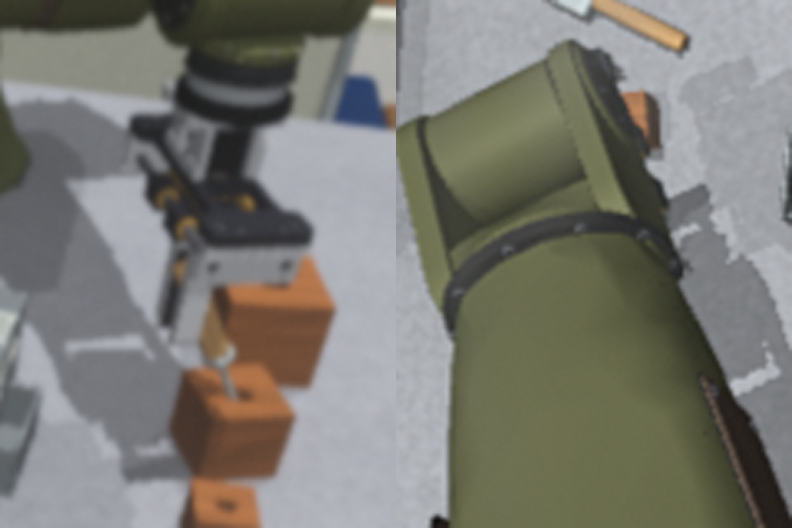

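Scene crop: the handle is tilted about 35° in the fingers, with the collar at (225,357) and the pin still in the hole at (232,390). Next I firm the grip, lift and carry the tool to the well.

Request:
arm_command --pt "0 0 0 0 0" --pt "0 0 0 -50 0" --pt "0 0 0 -100 0" --pt "0 -50 -17 -100 6" --pt "0 -100 -33 -100 12" --pt "0 -150 -50 -100 18" --pt "0 -200 -66 -100 23.7" --pt "0 -250 -83 -100 23.7" --pt "0 -300 -99 -100 23.7" --pt "0 -350 -116 -100 23.7" --pt "0 -370 -122 -90 23.7" --pt "0 -370 -122 -85 23.7" --pt "0 -370 -122 -85 23.7" --pt "0 -370 -122 -85 23.7" --force 35

```text
clock: 7.2
eef_pos: [492.9, -100.1, 226.9]
eef_rot: [3.141, 0.0, 1.526]
wrist_force: [-0.4, 0.2, -0.6]
finger_gap: 17.6
finger_force: 35.0
```

Run:
```python
from h import *
s=monitor.read_state();print(s["clock"],s["eef_pos"],s["eef_rot"],s["wrist_force"])
out=np.array([-.0263,-.573,.819]);m=np.array([495.9,-23.5,116]);tcp=s["eef_pos"]
ims=[]
for n,b in(("scene",(190,110,290,230)),("top",(240,150,340,270))):
    c=imaging.camera(n);im=cv2.resize(c["img"][b[1]:b[3],b[0]:b[2],::-1],None,fx=4,fy=4,interpolation=cv2.INTER_CUBIC)
    for P,k in((tcp-105*out,(0,0,255)),(tcp-50*out,(0,0,255)),(m,(255,0,0))):
        u=proj(c,P)[0];print(n,u.round(1));cv2.circle(im,tuple(((u+.5-b[:2])*4).astype(int)),2,k,-1)
    ims.append(im)
cv2.imwrite("pics/well.png",np.hstack(ims))
```

```text
7.2 [ 492.88356003 -100.07203483  226.86277731] [3.14103062e+00 8.39008747e-05 1.52584003e+00] [-0.42459611  0.18488346 -0.6290341 ]
scene [234.8 158.2]
scene [222.9 140.8]
scene [240.8 167.3]
top [290.1 199.3]
top [303.8 196.7]
top [283.4 200.9]
```

View pics/well.png

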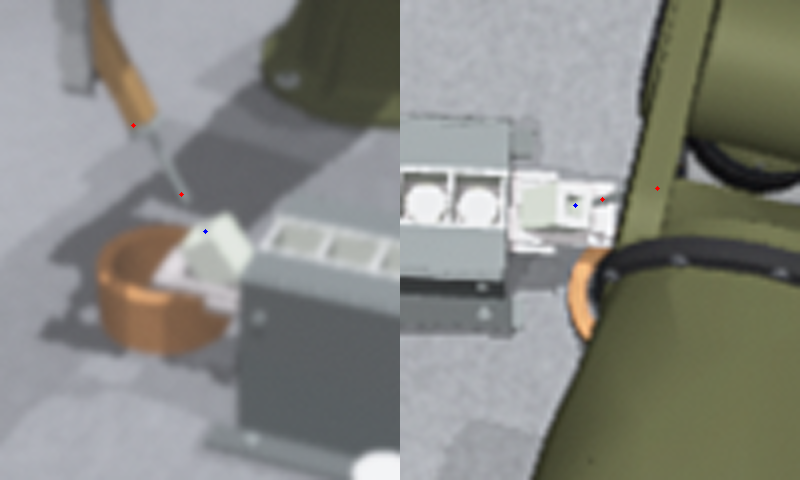

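Run:
```python
from h import *
from scipy.optimize import least_squares
s=monitor.read_state();tcp=s["eef_pos"];c=imaging.camera("scene");xt=np.array([.0458,.999,0])
pt=lambda th,L,b=0:tcp+xt*(L*np.sin(th)+b)-np.array([0,0,L*np.cos(th)])
f=lambda p:np.r_[proj(c,pt(p[0],105+p[1]))[0]-(236,160.5),proj(c,pt(p[0],50+p[1]))[0]-(227,142)]
r=least_squares(f,[.6,0],x_scale=[.1,10]);print(np.degrees(r.x[0]),r.x[1],r.fun.round(2),pt(r.x[0],105+r.x[1]))
for d in(20,25,30,35):print(d,proj(c,pt(np.radians(d),105)),proj(c,pt(np.radians(d),50)))
im=c["img"][110:230,190:290,::-1]; cv2.imwrite("pics/pin.png",cv2.resize(im[0:65,15:75],None,fx=10,fy=9,interpolation=cv2.INTER_CUBIC))
```

```text
36.49071588723325 7.655300661108447 [ 1.17 -0.37 -2.09  1.05] [495.95516274 -33.34335948 136.2706588 ]
20 [[226.24306161 160.58077206]] [[218.73192171 142.12540855]]
25 [[229.17258252 160.03764749]] [[220.14816337 141.81887987]]
30 [[232.00161327 159.23038697]] [[221.50667362 141.38114804]]
35 [[234.71009516 158.16036574]] [[222.79738882 140.81437322]]
```

View pics/pin.png

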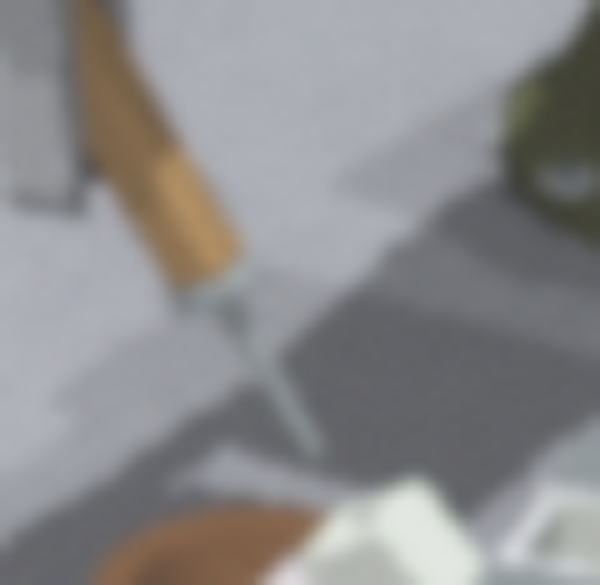

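Run:
```python
from h import *
from scipy.optimize import least_squares
s=monitor.read_state();tcp=s["eef_pos"];c=imaging.camera("scene");t=imaging.camera("top");xt=np.array([.0458,.999,0]);yt=np.array([.999,-.0458,0])
print("finger corners",[proj(c,tcp+xt*e+yt*d-[0,0,19]).round(1).tolist() for e in(-8,8) for d in(9,20)], "seen 212.5,131.8")
pt=lambda th,L,b=0:tcp+xt*(L*np.sin(th)+b)-np.array([0,0,L*np.cos(th)])
def f(p):
    g=[proj(c,pt(p[0],L+p[1],p[2]))[0] for L in(105,50,10)]
    n=g[1]-g[2];n=np.array([-n[1],n[0]])/np.hypot(*n)
    return np.r_[g[0]-(236.5,159.8),g[1]-(227.2,143.7),n@(np.array([221.4,131.5])-g[2])]
r=least_squares(f,[.6,0,0],x_scale=[.1,10,10]);print(np.degrees(r.x[0]),r.x[1:],r.fun.round(2),pt(r.x[0],105+r.x[1],r.x[2]))
for th in(25,30,35):
    q=least_squares(lambda p:f([np.radians(th),*p]),[0,0]);tip=pt(np.radians(th),105+q.x[0],q.x[1]);print(th,q.x,q.cost,q.fun.round(1),tip, proj(t,tip).round(1))
m=[495.9,-23.5,116];L=np.array([-.0263,-.573,.819])
u=np.array([.819*.0458,.819*.999,.573]);w=np.array([.999,-.046,0])
print("boss mouth corners scene",[proj(c,m+a*14.5*u+b*14.5*w).round(1)[0].tolist() for a in(-1,1) for b in(-1,1)])
print("top",[proj(t,m+a*14.5*u+b*14.5*w).round(1)[0].tolist() for a in(-1,1) for b in(-1,1)])
im=np.hstack([cv2.resize(c["img"][150:190,222:262,::-1],None,fx=10,fy=10,interpolation=cv2.INTER_CUBIC),cv2.resize(t["img"][182:222,262:302,::-1],None,fx=10,fy=10,interpolation=cv2.INTER_CUBIC)])
cv2.imwrite("pics/boss.png",im)
```

```text
finger corners [[[207.5, 132.3]], [[205.7, 134.2]], [[213.4, 133.3]], [[211.5, 135.3]]] seen 212.5,131.8
27.191929961030976 [-0.50589202 17.97603626] [ 0.19  1.02 -0.07 -1.02 -0.15] [495.83914836 -34.74757815 133.81793909]
25 [-1.39097942 20.33341519] 1.3590984342941197 [-0.4  1.2  0.  -1.   0.3] [495.76557038 -36.3524779  132.86177407] [[288.5 199.8]]
30 [ 0.79598995 14.81163967] 1.534697773587265 [ 0.9  0.7 -0.2 -1.1 -0.8] [495.92995369 -32.76691179 135.14142131] [[287.2 199.6]]
35 [3.66845266 8.68531402] 4.59492226445756 [ 2.1  0.1 -0.5 -1.1 -1.9] [496.08133841 -29.46487393 137.74745108] [[286.  199.4]]
boss mouth corners scene [[238.7, 166.2], [234.7, 171.9], [247.0, 162.6], [243.1, 168.3]]
top [[287.6, 206.8], [287.8, 196.3], [278.9, 205.6], [279.2, 194.9]]
```

View pics/boss.png

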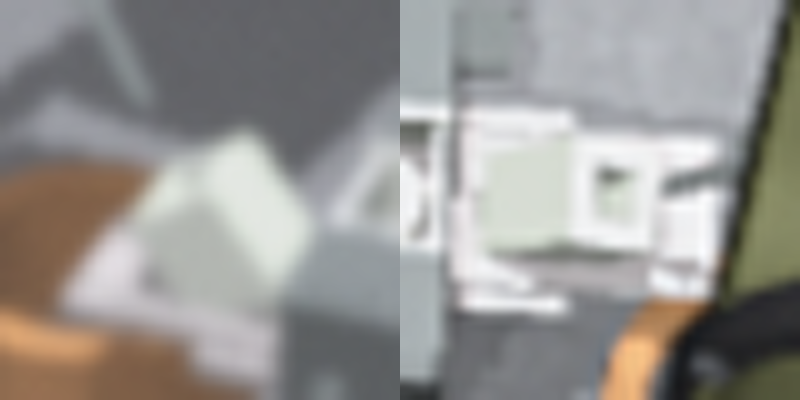

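The boss face matches the prediction (scene (246,162)/(234,172), top 279–287 × 195–207). The pin tip is at top (288,200), about 21 mm out from the mouth and on the bore axis. The pin is tilted about 27°. Inserting now.

Request:
arm_command --pt "0 -2.5 1 1.7 0" --pt "0 3 1 10 0" --pt "0 9 1 18 0" --pt "0 14 1 26 0" --pt "0 19 1 33 0" --pt "0 22 1 37 0" --pt "0 22 1 37 0" --pt "0 22 1 37 0" --force 60

```text
clock: 8.45
eef_pos: [494.8, -79.1, 189.7]
eef_rot: [3.141, 0.0, 1.525]
wrist_force: [0.6, -0.4, -1.4]
finger_gap: 17.8
finger_force: 60.0
```

Run:
```python
from h import *
s=monitor.read_state();print(s["clock"],s["eef_pos"],s["wrist_force"],s["moment"])
c=imaging.camera("scene");t=imaging.camera("top")
im=np.hstack([cv2.resize(c["img"][130:190,202:262,::-1],None,fx=6.6,fy=7,interpolation=cv2.INTER_CUBIC),cv2.resize(t["img"][172:232,252:312,::-1],None,fx=6.6,fy=7,interpolation=cv2.INTER_CUBIC)])
cv2.imwrite("pics/ins.png",im)
```

```text
8.45 [494.84976808 -79.14483901 189.7123701 ] [ 0.60118148 -0.4307107  -1.38913801] [-0.13351123  0.03872245  0.04003068]
```

View pics/ins.png

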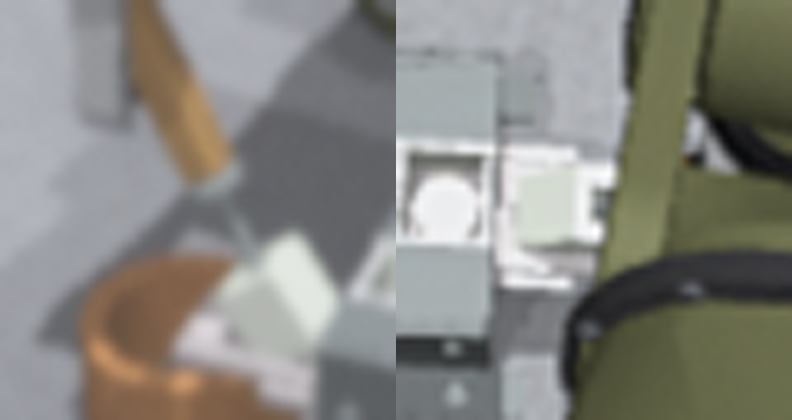

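The pin is inside the well (scene crop (250,245)) with no contact force yet. I press on in small steps.

Request:
arm_command --pt "0 2 0 3 0" --pt "0 4 0 6 0" --pt "0 4 0 6 0"

```text
clock: 8.93
eef_pos: [495.0, -75.0, 183.3]
eef_rot: [3.142, 0.0, 1.525]
wrist_force: [0.0, -0.6, 0.8]
finger_gap: 17.6
finger_force: 60.0
```

Request:
arm_command --pt "0 1 0 2 0" --pt "0 2 0 4 0" --pt "0 2 0 4 0"

```text
clock: 9.3
eef_pos: [495.1, -72.9, 179.5]
eef_rot: [3.141, -0.0, 1.525]
wrist_force: [-0.3, -0.9, 3.4]
finger_gap: 17.7
finger_force: 60.0
```

Request:
arm_command --pt "0 1 0 1 0" --pt "0 1 0 2 0" --pt "0 1 0 2 0"

```text
clock: 9.68
eef_pos: [495.2, -72.0, 177.5]
eef_rot: [3.141, -0.0, 1.524]
wrist_force: [-0.0, -0.8, 4.5]
finger_gap: 18.0
finger_force: 60.0
```

Request:
arm_command --pt "0 1 0 1 0" --pt "0 1 0 2 0" --pt "0 1 0 2 0"

```text
clock: 10.05
eef_pos: [495.4, -71.4, 176.3]
eef_rot: [3.14, 0.001, 1.525]
wrist_force: [-2.0, -3.3, 12.0]
finger_gap: 17.7
finger_force: 60.0
```

Request:
arm_command --pt "0 -2 0 0.5 0" --pt "0 -4 0 1 0" --pt "0 -6 0 1 0" --pt "0 -8 0 1 0" --pt "0 -10 0 1 0" --pt "0 -10 0 1 0"

```text
clock: 10.8
eef_pos: [495.0, -80.8, 175.1]
eef_rot: [3.14, -0.001, 1.524]
wrist_force: [-1.4, 0.7, 10.6]
finger_gap: 17.8
finger_force: 60.0
```

Run:
```python
from h import *
s=monitor.read_state();print(s["clock"],s["eef_pos"],s["wrist_force"],s["moment"])
c=imaging.camera("scene");t=imaging.camera("top")
for k,x in(("scene",c),("top",t)):
    for r in trace(x,"well_mouth")[:2]: print(k,r["p"],r["rect"],np.argwhere(r["region"]).mean(0))
im=np.hstack([cv2.resize(c["img"][130:190,202:262,::-1],None,fx=6.6,fy=7,interpolation=cv2.INTER_CUBIC),cv2.resize(t["img"][172:232,252:312,::-1],None,fx=6.6,fy=7,interpolation=cv2.INTER_CUBIC)])
cv2.imwrite("pics/pull.png",im)
```

```text
10.8 [494.96933201 -80.76128962 175.09295527] [-1.36546106  0.74934611 10.56093637] [1.00541302 0.22232468 0.07093462]
scene 0.71 [236.0, 173.4, 28.6, 23.3] [175.42191781 240.0109589 ]
scene 0.66 [401.2, 290.1, 95.2, 66.0] [292.82614379 405.34444444]
top 0.69 [274.5, 203.2, 14.2, 14.1] [202.87037037 273.97777778]
```

View pics/pull.png

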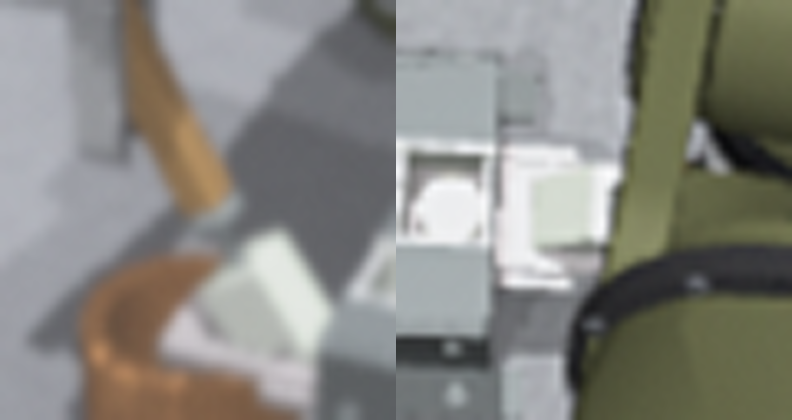

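Top crop: the boss's edge moved from 517 to 533, so the gate is out about 6.5 mm with the button held. I continue to roughly 72 mm.

Request:
arm_command --pt "0 -3 0 0 0" --pt "0 -6 0 0 0" --pt "0 -9 0 0 0" --pt "0 -12 0 0 0" --pt "0 -16 0 0 0" --pt "0 -20 0 0 0" --pt "0 -24 0 0 0" --pt "0 -28 0 0 0" --pt "0 -32 0 0 0" --pt "0 -36 0 0 0" --pt "0 -40 0 0 0" --pt "0 -44 0 0 0" --pt "0 -48 0 0 0" --pt "0 -52 0 0 0" --pt "0 -56 0 0 0" --pt "0 -60 0 0 0" --pt "0 -63 0 0 0" --pt "0 -65 0 0 0" --pt "0 -65 0 0 0" --pt "0 -65 0 0 0"

```text
clock: 13.5
eef_pos: [491.5, -145.7, 174.8]
eef_rot: [-3.141, -0.001, 1.525]
wrist_force: [-3.5, 1.8, 10.9]
finger_gap: 17.8
finger_force: 60.0
```

```bash
cat > chk.py <<'E'
from h import *
s=monitor.read_state();print(s["clock"],s["eef_pos"],s["wrist_force"],s["moment"])
c=imaging.camera("scene");t=imaging.camera("top")
for k,x in(("scene",c),("top",t)):
    for n in("well_mouth","gate_edge","tablet1_centre","pin_grip"):
        for r in find_in(x,n)[:5]: print(k,n,round(r["p"],2),np.round(r["rect"],1))
H=np.array([501.4,96.4]);a=1.525
d=lambda x,y,z:[H[0]+x*np.cos(a)-y*np.sin(a),H[1]+x*np.sin(a)+y*np.cos(a),z]
print("cell brightness top",[np.median(t["img"][int(v)-2:int(v)+4,int(u)-2:int(u)+4].reshape(-1,3),0).tolist() for u,v in(proj(t,d(x,0,101))[0] for x in(54,18,-18,-54))])
for g in(60,66,72,78): print(g,"mouth scene",proj(c,d(-120-g,0,116)).round(1),"top",proj(t,d(-120-g,0,116)).round(1))
E
python3 chk.py
```

```text
13.5 [ 491.4695713  -145.66455818  174.82278903] [-3.48241977  1.84193396 10.93310254] [0.96527231 0.89905875 0.23594951]
scene well_mouth 0.74 [226.3 171.4  44.5  25.8]
scene gate_edge 0.65 [227.4 171.6  46.8  25.1]
scene pin_grip 0.79 [207.9 143.6  19.6  33.2]
top well_mouth 0.92 [284.1 204.3  60.1  18.2]
top gate_edge 0.64 [289.3 205.1  49.8  14.8]
top pin_grip 0.39 [312.6 202.6   6.4   7.5]
cell brightness top [[179.0, 180.0, 177.0], [145.0, 147.0, 139.5], [238.0, 239.0, 240.0], [238.0, 239.0, 240.0]]
60 mouth scene [[219.9 163. ]] top [[305.8 201.5]]
66 mouth scene [[217.8 162.6]] top [[308.  201.6]]
72 mouth scene [[215.8 162.2]] top [[310.3 201.6]]
78 mouth scene [[213.7 161.8]] top [[312.5 201.7]]
```

Two rear cells are empty, and the two front ones still show tablets. The gate is out about 71 mm. I withdraw along the bore and re-measure the tool's tilt.

Request:
arm_command --pt "0 1.5 0 -1 0" --pt "0 -1 0 -5 0" --pt "0 -4 0 -9 0" --pt "0 -9 0 -16 0" --pt "0 -16 0 -26 0" --pt "0 -23 0 -36 0" --pt "0 -30 0 -46 0" --pt "0 -37 0 -56 0" --pt "0 -37 0 -66 0" --pt "0 -37 0 -66 0"

```text
clock: 15.25
eef_pos: [490.1, -183.0, 241.3]
eef_rot: [3.14, 0.0, 1.524]
wrist_force: [0.2, 0.1, -0.8]
finger_gap: 17.6
finger_force: 60.0
```

```bash
python3 chk.py
cat > tilt.py <<'E'
from h import *
from scipy.optimize import least_squares
s=monitor.read_state();tcp=s["eef_pos"];yaw=s["eef_rot"][2];c=imaging.camera("scene")
R=trace(c,"pin_grip")
for r in R[:2]:
    m=r["region"];print(r["p"],m.sum(),np.round(r["rect"],1))
m=min((r["region"] for r in R),key=lambda m:np.linalg.norm(np.argwhere(m).mean(0)[::-1]-proj(c,tcp-[0,0,40])[0]))
xt=np.array([np.cos(yaw),np.sin(yaw),0]);yt=np.array([np.sin(yaw),-np.cos(yaw),0])
# visible mask rows: centre line
ys=np.unique(np.argwhere(m)[:,0]);print([(int(y),np.where(m[y])[0].min(),np.where(m[y])[0].max()) for y in ys])
ft=proj(c,tcp-[0,0,19]);print("fingertip",ft)
def render(p):
    th,a,b=p; ax=-xt*np.sin(th)+np.array([0,0,np.cos(th)]);pe=xt*np.cos(th)+np.array([0,0,np.sin(th)]);o=tcp+xt*b-ax*a
    im=np.zeros((384*4,512*4),np.uint8)
    for r,l0,l1 in((3,-105,-50),(13,-50,-45),(9,-45,45)):
        P=np.array([o+ax*l+pe*i*r+yt*j*r for l in(l0,l1) for i in(-1,1) for j in(-1,1)]);cv2.fillConvexPoly(im,cv2.convexHull(((proj(c,P)+.5)*4).round().astype(np.int32)),1)
    # pads/finger hide above fingertip level
    P=np.array([tcp+xt*i*9+yt*j+[0,0,k] for i in(-1,1) for j in(9,26) for k in(-19,80)]);cv2.fillConvexPoly(im,cv2.convexHull(((proj(c,P)+.5)*4).round().astype(np.int32)),0)
    return cv2.resize(im.astype(np.float32),(512,384),interpolation=cv2.INTER_AREA)
best=[]
k=int(ft[0,1]);mm=m.astype(np.float32)
for th in range(-10,61,5):
    for a in range(-15,16,5):
        for b in range(-10,26,4):
            q=render((np.radians(th),a,b));q[:k-8]=0;w=mm.copy();w[:k-8]=0
            best.append((np.minimum(q,w).sum()/np.maximum(q,w).sum(),th,a,b))
best.sort(reverse=True);print(best[:8])
E
python3 tilt.py
```

```text
15.25 [ 490.14219919 -182.97634287  241.26241761] [ 0.2103919   0.09247599 -0.81589917] [-0.10792519  0.09375985  0.05112404]
scene well_mouth 0.95 [226.4 171.1  46.6  27.3]
scene well_mouth 0.55 [261.  196.8 114.2  79.6]
scene gate_edge 0.88 [228.6 173.3  44.5  27.3]
scene gate_edge 0.57 [196.3 123.1  29.4  51.5]
scene pin_grip 0.71 [194.9 124.9  24.9  51.8]
scene pin_grip 0.69 [378.6 208.2  39.1  32.9]
top well_mouth 0.73 [280.4 203.4  75.2  17.1]
top gate_edge 0.66 [285.2 207.   68.2  15. ]
top tablet1_centre 0.46 [343.9 156.6  13.5  17.8]
cell brightness top [[181.5, 183.0, 179.0], [148.0, 149.5, 142.0], [240.0, 240.0, 242.0], [240.0, 241.0, 242.0]]
60 mouth scene [[219.9 163. ]] top [[305.8 201.5]]
66 mouth scene [[217.8 162.6]] top [[308.  201.6]]
72 mouth scene [[215.8 162.2]] top [[310.3 201.6]]
78 mouth scene [[213.7 161.8]] top [[312.5 201.7]]
0.57 274 [190.8 120.   19.7  35. ]
0.2 662 [226.6 172.5  44.9  27.2]
[(100, np.int64(182), np.int64(182)), (101, np.int64(182), np.int64(183)), (102, np.int64(181), np.int64(184)), (103, np.int64(181), np.int64(184)), (104, np.int64(1
[... 918 characters left out ...]
int64(191), np.int64(199)), (130, np.int64(191), np.int64(199)), (131, np.int64(191), np.int64(199)), (132, np.int64(192), np.int64(199)), (133, np.int64(192), np.int64(199)), (134, np.int64(194), np.int64(199)), (135, np.int64(197), np.int64(199)), (136, np.int64(198), np.int64(199)), (137, np.int64(199), np.int64(200)), (138, np.int64(200), np.int64(200))]
fingertip [[181.99217261 121.3698721 ]]
[(np.float32(0.6478728), 30, -5, 14), (np.float32(0.64581233), 25, -5, 18), (np.float32(0.6455016), 30, 0, 14), (np.float32(0.6421786), 25, -10, 18), (np.float32(0.64064085), 30, -5, 18), (np.float32(0.63726884), 35, 0, 10), (np.float32(0.6359824), 30, -10, 18), (np.float32(0.6315894), 20, -5, 22)]
```

Run:
```python
from h import *
s=monitor.read_state();tcp=s["eef_pos"];xt=np.array([.0458,.999,0])
c=imaging.camera("scene")
for x,z in((65,-93),(70,-93),(60,-95),(65,-98)): print(x,z,proj(c,tcp+xt*x+[0,0,z]).round(1))
bg=dict(np.load("c_scene.npz"))["img"].astype(int)
d=np.abs(c["img"].astype(int)-bg).sum(2)
for y in range(138,158): print(y,d[y,196:214].tolist())
```

```text
65 -93 [[207.1 150.8]]
70 -93 [[208.8 151.2]]
60 -95 [[205.4 151.2]]
65 -98 [[207.2 152.5]]
138 [9, 2, 28, 64, 67, 38, 10, 1, 10, 11, 11, 12, 13, 8, 11, 10, 8, 12]
139 [9, 4, 10, 41, 60, 49, 22, 3, 9, 9, 9, 12, 12, 10, 8, 10, 10, 11]
140 [14, 6, 1, 15, 47, 59, 38, 14, 0, 6, 12, 13, 7, 10, 11, 14, 11, 12]
141 [7, 10, 13, 2, 26, 54, 46, 28, 13, 1, 9, 11, 9, 12, 6, 12, 9, 8]
142 [15, 11, 8, 7, 12, 40, 51, 43, 23, 6, 6, 6, 11, 10, 7, 7, 8, 9]
143 [12, 10, 11, 7, 1, 23, 52, 49, 37, 19, 2, 7, 9, 6, 12, 9, 13, 7]
144 [10, 12, 10, 9, 6, 10, 40, 55, 53, 36, 13, 7, 9, 11, 9, 12, 11, 11]
145 [13, 12, 10, 12, 4, 4, 26, 55, 64, 43, 17, 7, 9, 10, 10, 11, 8, 11]
146 [9, 10, 11, 7, 10, 7, 10, 39, 59, 46, 24, 3, 5, 10, 14, 5, 8, 1]
147 [11, 10, 12, 10, 11, 11, 1, 18, 43, 52, 27, 9, 5, 9, 3, 12, 19, 30]
148 [9, 13, 10, 12, 11, 11, 6, 3, 25, 55, 46, 25, 6, 9, 27, 59, 79, 97]
149 [10, 13, 11, 12, 10, 10, 8, 6, 15, 41, 51, 42, 37, 48, 88, 136, 157, 172]
150 [11, 10, 13, 11, 10, 8, 11, 11, 4, 31, 58, 79, 95, 116, 158, 196, 206, 208]
151 [8, 10, 10, 13, 7, 9, 6, 5, 16, 47, 93, 126, 161, 185, 199, 212, 212, 215]
152 [9, 14, 12, 11, 9, 0, 7, 32, 62, 103, 154, 183, 202, 213, 215, 213, 213, 213]
153 [6, 10, 3, 7, 7, 23, 50, 84, 129, 164, 194, 205, 216, 213, 211, 211, 213, 211]
154 [10, 2, 4, 25, 46, 74, 109, 138, 172, 190, 202, 204, 197, 195, 198, 205, 211, 217]
155 [0, 17, 48, 77, 110, 131, 151, 169, 177, 186, 184, 168, 142, 136, 149, 174, 190, 210]
156 [23, 64, 105, 129, 149, 160, 171, 182, 178, 165, 137, 111, 86, 75, 87, 121, 144, 171]
157 [78, 117, 147, 158, 166, 173, 188, 187, 164, 124, 88, 69, 54, 53, 58, 68, 89, 116]
```

The tool is held unchanged: tilt about 28°, tip offset (65, −93) mm in tool x/z. I carry it back over the stand, reversing the way out.

Request:
arm_command --pt "0 45 -4 0 -2" --pt "0 95 -8 0 -4" --pt "0 145 -12 0 -7" --pt "0 195 -16 0 -10" --pt "0 245 -20 0 -13" --pt "0 295 -24 0 -16" --pt "0 345 -28 0 -19" --pt "0 395 -32 0 -22" --pt "0 440 -36 0 -23.7" --pt "0 470 -38.4 0 -23.7" --pt "0 470 -38.4 40 -23.7" --pt "0 470 -38.4 70 -23.7" --pt "0 470 -38.4 70 -23.7" --force 40

```text
clock: 17.52
eef_pos: [472.5, 288.0, 168.7]
eef_rot: [-3.138, 0.0, 1.938]
wrist_force: [0.5, 0.6, -0.4]
finger_gap: 17.9
finger_force: 40.0
```

Run:
```python
from h import *
s=monitor.read_state();tcp=s["eef_pos"];yaw=s["eef_rot"][2];print(s["clock"],tcp,s["eef_rot"],s["wrist_force"])
xt=np.array([np.cos(yaw),np.sin(yaw),0]);tip=tcp+65*xt+[0,0,-93];print("tip",tip)
c=imaging.camera("scene");print("tip px",proj(c,tip),"hole",proj(c,[450.5,348,65]))
g=cv2.cvtColor(c["img"],cv2.COLOR_RGB2GRAY);u,v=proj(c,[450.5,348,65])[0].astype(int)
print(u,v)
for y in range(v-12,v+6):print(y,g[y,u-10:u+9].tolist())
for r in find_in(c,"pin_grip")[:2]:print(r)
```

```text
17.525 [472.49158684 287.98936714 168.74465693] [-3.13773677e+00  4.52994403e-04  1.93830417e+00] [ 0.47117664  0.56257867 -0.39490079]
tip [449.13768448 348.6490345   75.74465693]
tip px [[383.44343947 194.46051314]] hole [[382.22040792 197.98889436]]
382 197
185 [61, 57, 56, 61, 69, 79, 84, 90, 103, 112, 106, 93, 85, 85, 85, 85, 86, 86, 86]
186 [65, 57, 57, 61, 73, 82, 86, 90, 101, 114, 114, 99, 88, 87, 85, 86, 86, 85, 86]
187 [70, 57, 59, 65, 76, 82, 85, 88, 97, 112, 118, 103, 90, 87, 86, 85, 86, 86, 85]
188 [75, 60, 60, 68, 78, 85, 86, 86, 94, 107, 118, 108, 94, 88, 87, 88, 87, 86, 87]
189 [86, 67, 67, 74, 82, 87, 90, 91, 93, 105, 116, 117, 104, 96, 95, 94, 93, 92, 88]
190 [99, 82, 82, 87, 94, 98, 100, 101, 101, 105, 116, 123, 116, 110, 108, 109, 106, 101, 93]
191 [109, 101, 103, 107, 111, 113, 114, 115, 114, 111, 116, 126, 129, 123, 121, 121, 119, 112, 99]
192 [106, 107, 113, 118, 121, 124, 125, 124, 122, 117, 117, 125, 133, 130, 126, 126, 125, 121, 112]
193 [97, 100, 107, 114, 123, 127, 128, 128, 128, 123, 119, 125, 132, 130, 127, 128, 128, 126, 121]
194 [90, 93, 97, 104, 113, 
[... 218 characters left out ...]
18, 119, 122, 123, 125, 127, 128, 128, 129]
197 [89, 93, 100, 105, 110, 105, 96, 95, 98, 102, 103, 105, 109, 113, 119, 123, 126, 127, 126]
198 [94, 103, 109, 112, 111, 104, 93, 86, 86, 88, 88, 89, 92, 100, 109, 117, 120, 124, 124]
199 [95, 103, 109, 111, 109, 104, 96, 89, 84, 82, 81, 80, 79, 89, 100, 111, 117, 121, 121]
200 [87, 97, 103, 107, 110, 109, 107, 102, 95, 90, 87, 83, 81, 86, 99, 111, 116, 117, 119]
201 [79, 88, 94, 103, 110, 117, 119, 116, 112, 108, 104, 101, 100, 103, 108, 115, 119, 119, 120]
202 [75, 84, 89, 95, 105, 119, 124, 126, 125, 122, 120, 119, 119, 120, 122, 124, 124, 124, 123]
{'rect': [285.2, 263.8, 38.5, 72.9], 'p': 0.67}
{'rect': [374.8, 168.9, 18.3, 33.1], 'p': 0.5}
```

The hole shows dark at (382.5,198.7) and the pin tip at (384,194), right over it. I lower it in and then turn it upright with a light grip.

Request:
arm_command --pt "0 1.5 2 8 0" --pt "0 1.5 2 16 0" --pt "0 1.5 2 23 0" --pt "0 1.5 2 23 0" --force 40

```text
clock: 18.12
eef_pos: [474.4, 290.3, 146.8]
eef_rot: [-3.141, 0.0, 1.938]
wrist_force: [0.5, -0.1, -0.9]
finger_gap: 18.0
finger_force: 40.0
```

Request:
arm_command --pt "0 0 0 0 0" --pt "0 8 0 -3 0" --pt "0 16 0 -6 0" --pt "0 22 0 -9 0" --pt "0 28 0 -11 0" --pt "0 35 0 -13 0" --pt "0 41 0 -14 0" --pt "0 48 0 -15 0" --pt "0 54 0 -16 0" --pt "0 54 0 -16 0" --force 7

```text
clock: 19.38
eef_pos: [455.0, 341.3, 163.4]
eef_rot: [3.142, -0.0, 1.939]
wrist_force: [0.2, 0.3, -1.3]
finger_gap: 18.3
finger_force: 7.0
```

```bash
cat > up.py <<'E'
from h import *
s=monitor.read_state();tcp=s["eef_pos"];print(s["clock"],tcp,s["wrist_force"],s["finger_gap"])
c=imaging.camera("scene");np.save("last.npy",c["img"])
for k,z in(("hole",65),("collar up",100),("115",115)):print(k,proj(c,[451.5,348,z]).round(1))
print("tcp",proj(c,tcp))
for r in trace(c,"pin_grip"):
    m=r["region"];cc=np.argwhere(m)
    if abs(cc[:,1].mean()-382)<30:print(r["p"],[(int(y),int(np.where(m[y])[0].min()),int(np.where(m[y])[0].max())) for y in np.unique(cc[:,0])[::2]])
im=c["img"].astype(int)
for y in range(150,204,2):print(y,''.join('P' if (v[0]-v[2]>55 and v[1]-v[2]>25) else ('r' if v[0]-v[2]>30 else ('w' if v.sum()>420 else '.')) for v in im[y,355:415]))
E
python3 up.py
```

```text
19.375 [455.02503721 341.32436872 163.39762982] [ 0.20637348  0.34848292 -1.31832664] 18.331308464007645
hole [[382.2 198.2]]
collar up [[385.4 187.4]]
115 [[386.8 182.6]]
tcp [[388.77981335 166.74180876]]
0.5 [(151, 389, 391), (153, 388, 391), (155, 388, 391), (157, 388, 390), (159, 387, 389), (161, 387, 389), (163, 387, 388), (165, 387, 387), (177, 384, 391), (179, 383, 392), (181, 383, 392), (183, 382, 392), (185, 383, 392), (187, 385, 389), (189, 386, 387), (191, 385, 387), (193, 385, 386), (195, 385, 386), (197, 385, 385)]
150 wwwwwwwwwwwwwwwwwwwwwwwwwwwwww..............................
152 wwwwwwwwwwwwwwwwwwwwwwwwwwwwww....rrr.......................
154 wwwwwwwwwwwwwwwwwwwwwwwwwwwww...............................
156 wwwwwwwwwwwwwwwwwwww.rrrrrrrr....................wwwwwwwwwww
158 .wwwwwwwwwwwwwwwwww.rrrPPPPPr................rPPPrwwwwwwwwww
160 ..wwwwwwwwwwwwwwww...rrrPPPr.............ww.rPPPPPrwwwwwwwww
162 ...wwwwwwwwwwwwwww...rrrrrr..........wwwwwwwrPPPPPPrwwwwwwww
164 ....wwwwwwwwwwwww.....rrrrr..........wwwwwwrPPPPPPPPrwwwwwww
166 ......wwwwwwwwwww......rrr..........wwwwww
[... 488 characters left out ...]
www.........rrrrr....rrrrrrrrrrrrrrrrrrrrrr.wwwwww
184 wwwwwwwwww...........rrrrrr.........w..rrrrrrrrrrrrrr.wwwwww
186 .....................rrrrrrrr........rrrrrrrrrrrrrrr.wwwwwww
188 ....................rrrrrrrrrr....rrrrrrrrrrrrrrrrr.wwwwwwww
190 ..................rrrrrrrrrrrr...rrrrrrrrrrrrrrrrrr.wwwwwwww
192 ............rrrrrrrrrrrrrrrrrr...rrrrrrrrrrrrrrrrr.wwwwwwwww
194 ...........rrrrrrrrrrrrrrrrrr...rrrrrrrrrrrrrrrrr.wwwwwwwwww
196 ............rrrrrrrrrrrrrrrrr...rrrrPPPrrrrrrrrr.wwwwwwwwwww
198 .............rrrrrrrrrrrrrrr...rPPrrrPPr.wwwwwwwwwwwwwwwwwww
200 ..............rrrrrrrrrrrrrr...rrPrrrrrrrwwwwwwwwwwwwwwwwwww
202 ................rrrrrrrrrrrrrrrrrrrrrrrrrr.wwwwwwwwwwwwwwwww
```

The pin is now close to upright in the hole (pin from (386.5,188) to (385,198)). I lower it.

Request:
arm_command --pt "0 -2 0 6 0" --pt "0 -3 0 12 0" --pt "0 -4 0 18 0" --pt "0 -4 0 24 0" --pt "0 -4 0 30 0" --pt "0 -4 0 34 0" --pt "0 -4 0 34 0" --force 7

```text
clock: 20.35
eef_pos: [456.6, 337.1, 129.1]
eef_rot: [-3.141, 0.0, 1.938]
wrist_force: [-0.5, 0.6, -1.0]
finger_gap: 18.4
finger_force: 7.0
```

```bash
python3 up.py
```

```text
20.35 [456.55643883 337.09251729 129.14590011] [-0.52673852  0.61742228 -0.9701665 ] 18.424962091499122
hole [[382.2 198.2]]
collar up [[385.4 187.4]]
115 [[386.8 182.6]]
tcp [[383.66737093 178.35103525]]
0.58 [(163, 384, 385), (165, 383, 386), (167, 383, 385), (169, 382, 384), (171, 382, 384), (173, 382, 384), (175, 381, 383), (177, 381, 382), (179, 381, 382), (188, 380, 387), (190, 379, 387), (192, 378, 387), (194, 378, 387), (196, 378, 386), (198, 380, 383), (200, 381, 382)]
150 wwwwwwwwwwwwwwwwwwwwwwwww...................................
152 wwwwwwwwwwwwwwwwwwwwwwwww......rrrrr........................
154 wwwwwwwwwwwwwwwwwwwwwwwwww....rr............................
156 wwwwwwwwwwwwwwwwwwwwrrPrrrr.................................
158 wwwwwwwwwwwwwwwwwww.rPPPPPr.................................
160 .wwwwwwwwwwwwwwwww...rrPPrr.................................
162 ...wwwwwwwwwwwwwww...rrrrr.........................w....www.
164 ....wwwwwwwwwwwww.....rrr....rrr............................
166 .....wwwwwwwwwwww............r..............................
168 ......wwwwwwwwww............
[... 437 characters left out ...]
ww.................wwwwww..rrrrrrrrrrrrrrrr.wwwwww
184 wwwwwwwwwwwww.........rrr....wwwwww.rrrrrrrrrrrrrrrrrwwwwwww
186 ww...................rrrr..........rrrrrrrrrrrrrrrrr.wwwwwww
188 ....................rrrrr...rrrrrrrrrrrrrrrrrrrrrrr.wwwwwwww
190 ..................rrrrrrrrrrrrrPPPPrrrrrrrrrrrrrrrrwwwwwwwww
192 ............rrrrrrrrrrr..rrrrrPrPPPPPrrrrrrrrrrrrr.wwwwwwwww
194 ...........rrrrrrrrrrrr....rrr.wwrrPPPrrrrrrrrrrr.wwwwwwwwww
196 .............rrrrrrrrrrr.........rrPPPPrrrrrrrrr.wwwwwwwwwww
198 ..............rrrrrrrrrrr.....rrrrrrPPPr.wwwwwwwwwwwwwwwwwww
200 ...............rrrrrrrrrrr...rrPPrrrPPPPrwwwwwwwwwwwwwwwwwww
202 .................rrrrrrrrrrrrPPPPrrrrPPPPrrwwwwwwwwwwwwwwwww
```

Request:
arm_command --pt "0 0 0 3 0" --pt "0 0 0 6 0" --pt "0 0 0 8 0" --pt "0 0 0 8 0"

```text
clock: 20.95
eef_pos: [456.6, 337.1, 121.3]
eef_rot: [-3.141, 0.0, 1.938]
wrist_force: [1.0, -0.4, -1.9]
finger_gap: 18.0
finger_force: 7.0
```

Request:
arm_command --pt "0.25 0 0 0 0" --pt "0.4 0 0 0 0" --pt "0.5 0 0 0 0" --pt "0.5 0 0 0 0"

```text
clock: 21.45
eef_pos: [456.7, 337.1, 121.5]
eef_rot: [3.141, 0.0, 1.938]
wrist_force: [-0.2, 0.2, 0.4]
finger_gap: 46.6
finger_force: 0.0
```

```bash
python3 up.py
```

```text
21.45 [456.6792563  337.14904425 121.50449788] [-0.17221032  0.18841518  0.41185599] 46.558146643721145
hole [[382.2 198.2]]
collar up [[385.4 187.4]]
115 [[386.8 182.6]]
tcp [[382.97376521 180.88798372]]
0.43 [(167, 386, 388), (169, 385, 388), (171, 384, 388), (173, 383, 387), (175, 383, 387), (177, 382, 386), (179, 382, 385), (181, 381, 385), (183, 381, 384), (185, 380, 384), (187, 380, 383), (189, 379, 382), (191, 379, 382), (193, 379, 382), (195, 378, 386), (197, 377, 386), (199, 378, 386), (201, 380, 384)]
150 wwwwwwwwwwwwwwwwwwwwwwwww........................rrPPr......
152 wwwwwwwwwwwwwwwwwwwwwwwww...................................
154 wwwwwwwwwwwwwwwwwwwwwwwww...................................
156 wwwwwwwwwwwwwwwwwwwwrrrr....................................
158 wwwwwwwwwwwwwwwwwww.rPPr........rrPr........................
160 .wwwwwwwwwwwwwwwww...rr.........rr..........................
162 ...wwwwwwwwwwwwwww..............rr..........................
164 ....wwwwwwwwwwwww..............rrrr.........................
166 .....wwwwwwwwwwww.............rPPPr..........w...........w.
[... 471 characters left out ...]
................rr.....wwww...rrrrrrrrrrrrr.wwwwww
184 wwwwwwwwwwwww........rrrrrrr...........rrrrrrrrrrrrrrwwwwwww
186 wwwwwwwww............rrrrrr............rrrrrrrrrrrrr.wwwwwww
188 ....................rrrrrr............rrrrrrrrrrrrr.wwwwwwww
190 ..................rrrrrrrr...........rrrrrrrrrrrrrrwwwwwwwww
192 .............rrrrrrrrrrrrr..........rrrrrrrrrrrrrr.wwwwwwwww
194 ...........rrrrrrrrrrrrrrrrrrrrrrrPPPPrrrrrrrrrrr.wwwwwwwwww
196 ............rrrrrrrrrr...rrrrrrrrPPPPPPrrrrrrrrr.wwwwwwwwwww
198 ..............rrrrrrr.....rrrr.rrrrrrPPr.wwwwwwwwwwwwwwwwwww
200 ...............rrrrrrr..........rrrrrrPPrwwwwwwwwwwwwwwwwwww
202 .................rrrrrrrrrrrrrrrrrrrrrPPPrrwwwwwwwwwwwwwwwww
```

Request:
arm_command --pt "0.8 0 0 0 0" --pt "0.8 0 0 -5 0" --pt "0.8 0 0 -30 0" --pt "0.8 0 0 -70 0" --pt "0.8 0 0 -120 0" --pt "0.8 -60 0 -140 0" --pt "0.8 -120 0 -150 0" --pt "0.8 -160 0 -150 0" --pt "0.8 -160 0 -150 0"

```text
clock: 22.68
eef_pos: [514.8, 185.8, 271.9]
eef_rot: [3.141, 0.0, 1.935]
wrist_force: [0.0, 0.7, 0.3]
finger_gap: 74.8
finger_force: 0.0
```

```bash
python3 chk.py
python3 - <<'E'
from h import *
for n in("scene","top"):
    c=imaging.camera(n);o=dict(np.load(f"c_{n}.npz"))["img"].astype(int);im=c["img"].astype(int)
    u,v=proj(c,[450.5,348,110])[0].astype(int);sl=np.s_[v-22:v+30,u-20:u+20]
    d=np.abs(im-o).sum(2)[sl]
    print(n,"stand area diff mean",d.mean(),(d>60).sum())
    for y in range(0,52,2):print(''.join('#' if k>90 else('+' if k>45 else '.') for k in d[y]), ''.join('P' if (q[0]-q[2]>55 and q[1]-q[2]>25) else ('r' if q[0]-q[2]>30 else ('w' if q.sum()>420 else '.')) for q in im[sl][y]))
    print({k:[np.round(r["rect"],1).tolist() for r in find_in(c,k)[:1]] for k in("jar_c","bottle_c","tape_c","driver_grip","brush_grip","coupling_c","basket_in")})
    c2=dict(c);
E
```

```text
22.675 [514.81644194 185.79264851 271.90525514] [0.01063488 0.67016666 0.26814013] [-0.0598555   0.04474536 -0.03056281]
scene well_mouth 0.59 [229.4 171.2  44.7  25.1]
scene gate_edge 0.84 [227.1 173.4  42.8  27.3]
scene pin_grip 0.63 [385.8 184.6  17.9  35.7]
top well_mouth 0.75 [280.9 203.9  76.5  14.7]
top gate_edge 0.87 [287.4 206.   67.5  18.4]
cell brightness top [[177.5, 180.0, 180.0], [147.0, 149.0, 141.0], [240.0, 241.0, 243.0], [240.0, 241.0, 243.0]]
60 mouth scene [[219.9 163. ]] top [[305.8 201.5]]
66 mouth scene [[217.8 162.6]] top [[308.  201.6]]
72 mouth scene [[215.8 162.2]] top [[310.3 201.6]]
78 mouth scene [[213.7 161.8]] top [[312.5 201.7]]
scene stand area diff mean 14.539903846153846 87
+++++++................................. wwwwwww..rrPPPPPPPPPPPPPPPPPPPPPPPPPPPPr
+++++++................................. wwwwww....rrPPPPPPPPPPPPPPPPPPPPPPPPPPPP
++++++.................................. wwwwww.....rPPPPPPPPPPPPPrrrrrrPPPPPPPPP
++++++...............+....++............ wwwww......rrPPPPPPPPPPPPPPPPPPPPPPPPPPP
+++++................##................. wwwww.......
[... 3775 characters left out ...]
..rrrrrrrrrrrrrrrr
++++++.###################+..+++++.++### wwwwwww..............rrrrrrrrrrrrrrrrrrr
++++++.####################.+.++######## wwwwwww..............r.rrrrrrrrrrrrrrrrr
+++++++################################# wwwwww...............rrrrrrrrrrrrrrrrrrr
+++++++################################# wwwwww..............r.rrrrrrrrrrrrrrrrrr
+++++++################################# wwwwww.............r.rrrrrrrrrrrrrrrrrrr
{'jar_c': [[385.0, 212.8, 32.6, 22.1]], 'bottle_c': [[221.3, 112.8, 27.0, 41.8]], 'tape_c': [[300.2, 223.9, 33.7, 30.9]], 'driver_grip': [[303.4, 128.3, 64.6, 27.1]], 'brush_grip': [], 'coupling_c': [[347.4, 156.1, 24.4, 19.4]], 'basket_in': [[224.4, 194.7, 27.2, 13.5]]}
```

```bash
python3 -c "
from cell import job;print(job.sign_off())"
```

```text
the job is handed in; nothing more can be done
None
```

I handed the job in at about 23 s on the robot's clock: the two rear cells read empty and the two front tablets are still in their cells. The gate is out about 71 mm (estimated from the arm's travel), the pin tool is upright and fully down in its stand, and I saw no sign that the bystanders moved. I did not check the two tablets in the basket by picture, and the brush was found only in the scene view.

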